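# Set the shaker's push-to-turn click dial to four and start it

## Task

The dish on the shaker needs a four-step run. Push the shaker's timer dial gently down until you feel it meet the bottom, which unlocks it, without forcing it further, and turn it anticlockwise to its end stop; then, pushing it down again, turn it clockwise exactly four clicks and let it pop up. Then press the white start key fully down and let it go, pressing it only once the dial is set, and leave the dish and the things around undisturbed.

Things in the scene. Friction and masses are not known exactly. Their poses are not given: they have to be found in the camera images.
- dial_axis (a point): Point where the upright spindle of the black dial leaves the level console top, 45 mm above the worktop. Axes: x to the shaking platform behind (with dish under 80 mm high), y left, z up. Dial: skirt 56 mm across, 6 thick, under a round grip 36 across, 27 tall. Its height differs each start, unreported: top 53 to 63 mm above this point at rest; feel for it. Start key: 90 mm to the right (-y).
- dial (a joint): Dial angle, rad, growing clockwise from above; 0 at the anticlockwise end stop. Spring clicks every 20 deg (0.349), up to click 8 (2.79) at the other stop; about 0.1 N m (under 0.2) carries it over a click; it snaps to the nearest; the stops do not give. The white pointer line points left (10 deg ahead of +y) at 0, straight back (+x) at click 4; ticks on the console. Starts at click 1, 2 or 3.
- dial_mount (a joint): How far the dial's mount has given way, m: 0 when used rightly. Push-to-turn: up, the dial is locked; it sinks against a soft spring (3.7 N to start, 0.4 N more per mm). It unlocks 4.5 to 13.5 mm down, different each start and unreported, and bottoms 2 mm below that: the push then rises steeply from under 10 N; held there with 11 to 14 N it turns. Over 14 N the mount gives, 1.5 mm at 20 N.
- start_key_top (a point): Centre of the top face of the round white start key on the console: 22 mm across, its top 17 mm above the console (62 mm above the worktop) when up, in a grey collar 38 mm across and 12 mm high; it presses straight down.
- start_key (a joint): How far the start key is pressed, m: 0 up, 0.005 fully down, which takes about 6 N; it springs back.
- dish: Closed petri dish, 91x91x15 mm, lying loose on the shaking platform behind the console. Origin at the centre of its underside. Leave it.
- tall_bottle: Clear tall bottle with blue cap, 101x101x205 mm, standing loose on the worktop; a bystander. Origin at the centre of its underside.
- blue_cap_bottle: Small bottle with blue cap, 70x70x135 mm, standing loose on the worktop; a bystander. Origin at the centre of its underside.
- jar: White plastic bottle with red cap, 74x74x145 mm, standing loose on the worktop; a bystander. Origin at the centre of its underside.

How it is judged:
On the way, in this order (a step that is already met when the one before it is completed fails the run):
1. the dial is turned back to its anticlockwise end stop (value of joint dial below 0.1 rad), for 0.1 s.
2. the dial stands at the fourth click (value of joint dial between 1.27626 and 1.51626 rad), for 0.2 s.
3. the start key is pressed fully down (value of joint start_key above 0.0038 m), for 0.02 s.
At the end, for the whole second after the job is handed in: The dial stands at the fourth click from its anticlockwise end stop (within 0.12 rad of 1.396), its mount has not given way (under 1 mm), the start key has been pressed and is up again (within 1 mm), and the dish lies within 15 mm of where it was (all of step 2 and value of joint each of dial_mount, start_key below 0.001 m and distance of dish from where it was at the start of the episode below 0.015 m); the robot touches nothing.
It fails at once if the dial is forced against the bottom of its travel until its mount gives way by 1.5 mm (about 20 N) (value of joint dial_mount above 0.0015 m).
It fails at once if the start key is pressed (more than 2.5 mm) while the dial is not at the fourth click (value of joint start_key above 0.0025 m and not (value of joint dial between 1.27626 and 1.51626 rad)).
It fails at once if the dish is shifted more than 15 mm (distance of dish from where it was at the start of the episode above 0.015 m).
It fails at once if a bystander is shifted more than 30 mm (distance of any of tall_bottle, blue_cap_bottle, jar from where it was at the start of the episode above 0.03 m).
It also fails if it takes over 72 s, if anything falls off the work surface, if the arm or the gripper's body presses on something with over 40 N, if the wrist force passes 120 N, or if a joint passes its speed limit or range.

## Robot

A 6-joint arm with a two-finger parallel gripper is mounted at the origin on a cart in front of the work surface, level with it; the furniture and walls round the work are solid. World frame = base frame: x ahead of the robot, y to its left, z up, the work surface at z = 0. Lengths are in m, angles in rad, forces in N, time in s.
With the tool pointing down it reaches from about 0.275 to 0.725 m from the base axis. Payload 5.6 kg.
Tool frame: the origin (TCP) lies midway between the tips of the shut fingers; the grasp point (between the pads) lies 19 mm behind it (grasp_offset is the distance from the TCP to the grasp point, in m); z points along the fingers, y is the line along which they close (so a half turn about z gives the same grasp; the last joint's range is limited). The gripper opens to 85 mm and grips with 20 to 120 N. Pads are 22 mm wide; open, the fingers measure 114 mm over their backs; the gripper's body (76 mm by 85 mm) begins 54 mm behind the grasp point. The pads swing forward as they close: fully open they stand 13 mm farther back than shut.
Start: joints at [1.417, 0.255, 0.108, 0, -1.424, -0.285], TCP at [0.234, 0.498, 0.231] pointing down, gripper open.
Joint ranges: [-2.95, 2.95], [-1.21, 1.97], [-1.09, 1.5], [-2.87, 1.71], [-2.94, -0.07], [-3.05, 3.05]. Speed limits (rad/s): [2.57, 2.57, 3.14, 3.14, 3.14, 3.14].

## Interface

Orientations are given as a unit quaternion [w, x, y, z].
In Python, from bench import get_obs, snapshot, camera_model, finish_job, grasp_offset gives the robot as it stands.
- The arm moves only by the tool move_arm, never from a script. Its argument "commands" is one flat list of numbers, 7 for each row, row after row: the finger opening in mm, from 0 to 85.4, then the shift along the world's x, y, z as a fraction of full scale, then the turn, a rotation vector about the world's x, y, z as a fraction of full scale. In form: [fingers, tx, ty, tz, ax, ay, az, fingers, tx, ty, tz, ax, ay, az, ...]. A call has exactly 10 rows; each row is the pose to reach, as a shift and turn from the pose commanded when the call began, turning the shorter way round; what a row does not reach only later rows make up. Full scale, the value 1, is 0.12 m for a shift and 2 pi rad for a turn. A row lasts 1/12 s, in which the tool goes at most 41.7 mm and 7.16 degrees, less where a joint would pass 70% of its speed; a pose out of reach is approached as far as the arm can. A call with a number of a shift or a turn outside -1 to 1 is refused whole. A call with a gripper value outside its range is refused whole. The fingers move at their own pace and stop on an object; "grip_force" is the grip in N (left out, the last holds). Time passes only in rows, so rows that repeat a pose let the fingers close, or fill a call up. It gives the time, the measured TCP pose, the force, the opening and the grip force at its end, in the units of the state.
- get_obs(): the state, without advancing time (a new reading comes with each control period).
- snapshot(name): name is "scene" or "top" or "wrist"; returns the picture (420x560x3 uint8, blue, green, red); there is no depth.
- camera_model(name): a dict with "fovy" (degrees; the focal length in pixels is half the picture's height over the tangent of half this angle, whatever the lens; pixels are square), "cx", "cy" (the principal point, pixels), "dist" ([k1, k2, p1, p2, k3] as OpenCV has them; the pictures are not rectified), "rvec" (rotation vector, rad) and "tvec" (3), from world to camera coordinates, as OpenCV has them; the wrist camera has in their place "T_tool_cam" (4x4, takes a point from camera to tool coordinates, whose origin is the TCP and whose axes are the flange's). Camera axes: x right, y down, z forward; pixel columns grow to the right and rows downward; lengths in m; the calibration is good to about 2 mm. A picture is of the moment at which its call begins: read the wrist's pose just before it. camera_model takes no time and is no camera call.
- finish_job(): hands the job in; it is judged then, once.
The state is a dict: "t": time; "joint_pos": joint angles; "qvel": joint speeds; "joint_torque": joint torques, N m; "ee_pos": TCP position; "orientation": TCP orientation; "force": force on the tool from outside, world axes, zero at the start; "moment": the same for the moment, N m; "width": finger opening in m; "finger_force": force on a finger pad.
Only numpy, scipy, OpenCV 4.12 (cv2) and the standard library are available. Lean on these libraries where they do the work, as an engineer would, in place of code of your own. Each camera call takes 0.05 s, during which the arm holds its last target. There are 200 camera calls.

## Working session

There is one attempt and no reset: what is moved stays moved. The work goes in short steps, Python scripts to look and compute and a tool call to move; the robot and the scene stay as the last step left them, time stands still between calls to the robot, and variables do not carry over. Pictures are saved under pics/ and viewed, at most 10 in all, crops included, and the job is handed in when it is done.

Besides the shell and the picture viewer there is one more tool, called after ">>>" by a JSON object that holds its "api" and its "payload". move_arm: Moves the arm, as the interface text tells. Shift numbers are shares of 0.12 m and turn numbers shares of 2 pi rad, none past 1 either way. Its arguments: {"type":"object","properties":{"commands":{"type":"array"},"grip_force":{"type":"number"}},"required":["commands"]}

```bash
mkdir -p pics; python3 - <<'E'
from bench import *
import cv2
o=get_obs();print({k:o[k] for k in('t','ee_pos','orientation','force','width')},grasp_offset if not callable(grasp_offset) else grasp_offset())
for n in('scene','top'):
    cv2.imwrite(f'pics/{n}0.png',snapshot(n));print(n,camera_model(n))
print(camera_model('wrist'))
E
```

```text
{'t': 0.0, 'ee_pos': array([0.23338719, 0.49746783, 0.2303901 ]), 'orientation': array([ 9.43317088e-04,  9.76020291e-01, -2.17677440e-01, -1.80943598e-04]), 'force': array([0.68920832, 0.39385602, 0.1074663 ]), 'width': 0.08536479258483132} 0.0187
scene {'fovy': 55.78286390992335, 'cx': 281.3658127140132, 'cy': 213.17534037412827, 'dist': array([-0.04319162,  0.        ,  0.        ,  0.        ,  0.        ]), 'rvec': array([ 2.21632556, -1.11060508,  0.40277597]), 'tvec': array([-0.32355683,  0.40498272,  0.9082279 ])}
top {'fovy': 55.05006424124315, 'cx': 286.61413591427106, 'cy': 210.16883345849027, 'dist': array([-0.04877087,  0.        ,  0.        ,  0.        ,  0.        ]), 'rvec': array([ 2.36894631, -1.80489032,  0.18211212]), 'tvec': array([-0.1612063 ,  0.51835546,  1.00200548])}
{'fovy': 68.71984120730069, 'cx': 278.57998878467697, 'cy': 207.42446555999598, 'dist': array([-0.01721727,  0.        ,  0.        ,  0.        ,  0.        ]), 'T_tool_cam': array([[-2.30597466e-04, -9.48826243e-01, -3.15798523e-01,
         8.13496903e-02],
       [ 9.99999881e-01, -8.27094739e-05, -4.81701175e-04,
        -1.07476725e-03],
       [ 4.30931186e-04, -3.15798597e-01,  9.48826149e-01,
        -1.42466234e-01],
       [ 0.00000000e+00,  0.00000000e+00,  0.00000000e+00,
         1.00000000e+00]])}
```

View pics/top0.png

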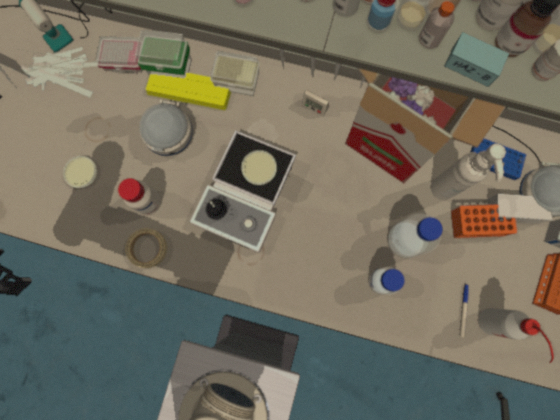

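View pics/scene0.png

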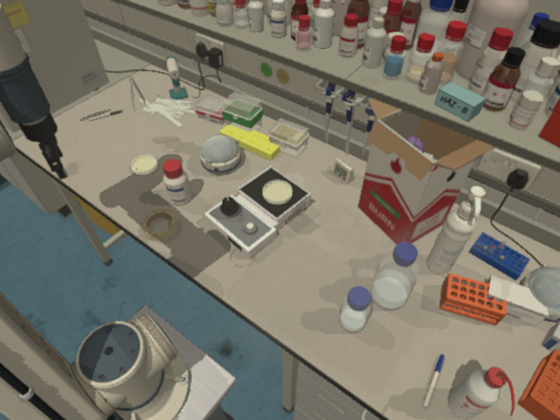

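Top view: black dial near (215,208), start key near (249,224), platform and dish up to the right at (258,167); white/red jar at (135,195) to the left. I'll enlarge the console.

```bash
python3 - <<'E'
import cv2
a=cv2.imread('pics/top0.png')[125:260,180:305];b=cv2.imread('pics/scene0.png')[165:265,195:320]
a=cv2.resize(a,None,fx=3.2,fy=3.2,interpolation=2);b=cv2.resize(b,None,fx=3.2,fy=3.2,interpolation=2)
b=cv2.copyMakeBorder(b,0,a.shape[0]-b.shape[0],0,0,0)
cv2.imwrite('pics/c0.png',cv2.hconcat([a,b]))
E
```

```text
(no output)
```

View pics/c0.png

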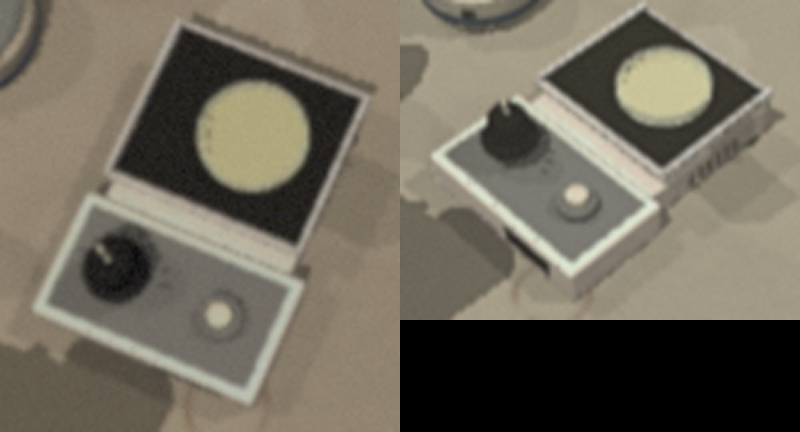

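Crop: dial body around (216,209), key top (248.1,223.4) in top; key (250.3,225.9) in scene. Console corners in top: (208.8,186.6), (273.8,214.1), (258.1,250), (191.9,220.9). The pointer is roughly back-left.

```bash
cat >h.py <<'E'
import cv2,numpy as np
from bench import *
from scipy.spatial.transform import Rotation as R
def cam(n,obs=None):
    m=camera_model(n);f=210/np.tan(np.radians(m['fovy']/2))
    K=np.array([[f,0,m['cx']],[0,f,m['cy']],[0,0,1]])
    if n=='wrist':
        q=obs['orientation'];T=np.eye(4);T[:3,:3]=R.from_quat(np.r_[q[1:],q[0]]).as_matrix();T[:3,3]=obs['ee_pos']
        W=np.linalg.inv(T@m['T_tool_cam']);r,t=cv2.Rodrigues(W[:3,:3])[0].ravel(),W[:3,3]
    else: r,t=m['rvec'],m['tvec']
    return K,m['dist'],np.array(r,float),np.array(t,float)
def ray(c,uv,z):
    K,d,r,t=c;M=cv2.Rodrigues(r)[0];p=cv2.undistortPoints(np.array([[uv]],float),K,d).ravel()
    v=M.T@np.r_[p,1];o=-M.T@t;return (o+v*(z-o[2])/v[2]).round(4)
def proj(c,P):
    K,d,r,t=c;return cv2.projectPoints(np.array(P,float),r,t,K,d)[0][:,0].round(1)
E
python3 - <<'E'
from h import *
t=cam('top');s=cam('scene')
print('key',ray(t,(248.1,223.4),.062),ray(s,(250.3,225.9),.062))
for p in[(208.8,186.6),(273.8,214.1),(258.1,250),(191.9,220.9)]:print(ray(t,p,.045))
for z in(.045,.1):print('dial',ray(t,(216.3,208.8),z),ray(s,(228.8,202),z))
E
```

```text
key [0.4808 0.068  0.062 ] [0.4849 0.0703 0.062 ]
[0.5506 0.1998 0.045 ]
[0.5248 0.0122 0.045 ]
[0.4231 0.0257 0.045 ]
[0.4502 0.2146 0.045 ]
dial [0.4982 0.1624 0.045 ] [0.5275 0.1935 0.045 ]
dial [0.4899 0.15   0.1   ] [0.4939 0.1557 0.1   ]
```

>>> {"api": "move_arm", "payload": {"commands": [85, 0.1, -0.13, 0, 0, 0, 0, 85, 0.2, -0.26, 0, 0, 0, 0, 85, 0.3, -0.39, 0, 0, 0, 0, 85, 0.4, -0.52, 0, 0, 0, 0, 85, 0.5, -0.65, 0, 0, 0, 0, 85, 0.6, -0.78, 0, 0, 0, 0, 85, 0.7, -0.91, 0, 0, 0, 0, 85, 0.75, -0.97, 0, 0, 0, 0, 85, 0.75, -0.97, 0, 0, 0, 0, 85, 0.75, -0.97, 0, 0, 0, 0]}}

```text
t: 0.93
ee_pos: [0.3237, 0.3814, 0.2311]
orientation: [0.0, 0.976, -0.218, -0.0]
force: [-0.3, 0.3, -0.4]
width: 0.0846
finger_force: 0.0
```

>>> {"api": "move_arm", "payload": {"commands": [0, 0.1, -0.13, 0, 0, 0, 0, 0, 0.2, -0.26, 0, 0, 0, 0, 0, 0.3, -0.39, 0, 0, 0, 0, 0, 0.4, -0.52, 0, 0, 0, 0, 0, 0.5, -0.65, 0, 0, 0, 0, 0, 0.6, -0.78, 0, 0, 0, 0, 0, 0.7, -0.91, 0, 0, 0, 0, 0, 0.75, -0.97, 0, 0, 0, 0, 0, 0.75, -0.97, 0, 0, 0, 0, 0, 0.75, -0.97, 0, 0, 0, 0]}}

```text
t: 1.77
ee_pos: [0.4135, 0.2656, 0.2311]
orientation: [0.0, 0.976, -0.218, -0.0]
force: [-0.6, -0.1, 0.8]
width: -0.0002
finger_force: 0.0
```

>>> {"api": "move_arm", "payload": {"commands": [0, 0.1, -0.13, 0, 0, 0, 0, 0, 0.2, -0.26, 0, 0, 0, 0, 0, 0.3, -0.39, 0, 0, 0, 0, 0, 0.4, -0.52, -0.04, 0, 0, 0, 0, 0.5, -0.65, -0.08, 0, 0, 0, 0, 0.6, -0.78, -0.12, 0, 0, 0, 0, 0.68, -0.885, -0.16, 0, 0, 0, 0, 0.68, -0.885, -0.16, 0, 0, 0, 0, 0.68, -0.885, -0.16, 0, 0, 0, 0, 0.68, -0.885, -0.16, 0, 0, 0]}}

```text
t: 2.6
ee_pos: [0.4949, 0.16, 0.2122]
orientation: [-0.0, 0.976, -0.217, -0.0]
force: [0.5, 0.9, -0.0]
width: -0.0001
finger_force: 0.0
```

```bash
python3 - <<'E'
from h import *
o=get_obs();print(o['t'],o['ee_pos'],o['orientation'],o['joint_pos'],o['force'],o['moment'],o['width'])
im=snapshot('wrist');cv2.imwrite('pics/w1.png',im)
c=cam('wrist',o);print(proj(c,[[.4955,.158,.045],[.4955,.158,.103],[.483,.069,.062]]))
E
```

```text
2.6 [0.49493131 0.15995843 0.21217484] [-1.48049616e-04  9.76119437e-01 -2.17234487e-01 -2.39166277e-05] [ 6.13811997e-01  2.02552014e-01 -8.45124424e-03 -2.39937847e-04
 -1.35960620e+00  5.19073796e-01] [ 0.45767018  0.85165806 -0.04471944] [ 0.00578401  0.01501269 -0.01023594] -6.222183097212203e-05
[[281.3 186.4]
 [281.8 203.3]
 [370.9 164.1]]
```

View pics/w1.png

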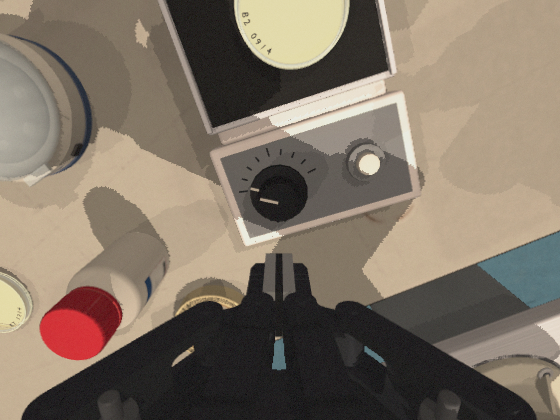

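Wrist view: dial skirt about centred at (279,194), key at (369,163) (prediction 371,164), ticks around the dial, shut fingers at (278,260). I enlarge the dial.

```bash
python3 - <<'E'
from h import *
a=cv2.imread('pics/w1.png')[135:240,225:325]
a=cv2.convertScaleAbs(a,alpha=2.2,beta=15)
cv2.imwrite('pics/c1.png',cv2.resize(a,None,fx=5.5,fy=5.5,interpolation=2))
E
```

```text
(no output)
```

View pics/c1.png

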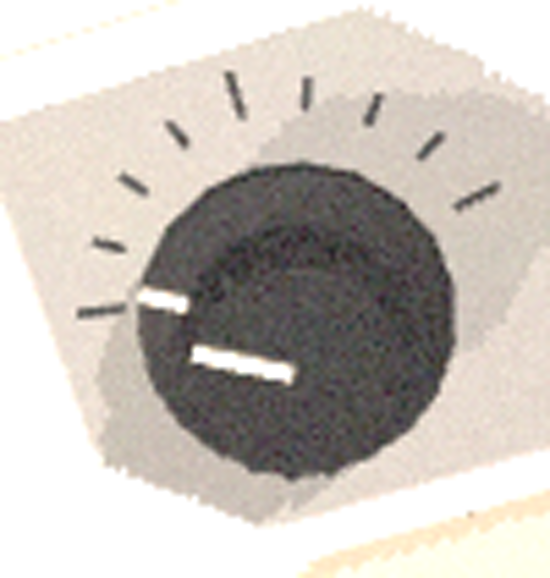

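Pointer points about 18° clockwise of the first tick: click 1. Skirt centre at pixel (279.0,193.2).

```bash
python3 - <<'E'
from h import *
o=get_obs();c=cam('wrist',o)
for z in(.068,.073,.08):print(ray(c,(279,193.2),z))
print(ray(c,(369,162.5),.062), ray(c,(292,203.6),.098),ray(c,(292,203.6),.108),o['ee_pos'])
E
```

```text
[0.4957 0.1606 0.068 ]
[0.497 0.16  0.073]
[0.4988 0.1592 0.08  ]
[0.4853 0.0702 0.062 ] [0.49   0.1507 0.098 ] [0.4931 0.1498 0.108 ] [0.49495019 0.16002477 0.2123422 ]
```

>>> {"api": "move_arm", "payload": {"commands": [0, 0.018, 0, -0.1, 0, 0, 0, 0, 0.018, 0, -0.25, 0, 0, 0, 0, 0.018, 0, -0.4, 0, 0, 0, 0, 0.018, 0, -0.55, 0, 0, 0, 0, 0.018, 0, -0.68, 0, 0, 0, 0, 0.018, 0, -0.76, 0, 0, 0, 0, 0.018, 0, -0.8, 0, 0, 0, 0, 0.018, 0, -0.82, 0, 0, 0, 0, 0.018, 0, -0.83, 0, 0, 0, 0, 0.018, 0, -0.83, 0, 0, 0], "grip_force": 30}}

```text
t: 3.48
ee_pos: [0.4978, 0.1593, 0.1132]
orientation: [-0.0, 0.976, -0.217, 0.001]
force: [0.5, -0.2, 0.1]
width: 0.0001
finger_force: 0.0
```

>>> {"api": "move_arm", "payload": {"commands": [0, 0, 0, -0.005, 0, 0, 0, 0, 0, 0, -0.01, 0, 0, 0, 0, 0, 0, -0.015, 0, 0, 0, 0, 0, 0, -0.02, 0, 0, 0, 0, 0, 0, -0.025, 0, 0, 0, 0, 0, 0, -0.03, 0, 0, 0, 0, 0, 0, -0.035, 0, 0, 0, 0, 0, 0, -0.035, 0, 0, 0, 0, 0, 0, -0.035, 0, 0, 0, 0, 0, 0, -0.035, 0, 0, 0]}}

```text
t: 4.32
ee_pos: [0.4974, 0.1589, 0.1083]
orientation: [0.0, 0.976, -0.218, 0.0]
force: [-0.5, 0.8, -0.2]
width: -0.0003
finger_force: 0.0
```

>>> {"api": "move_arm", "payload": {"commands": [0, 0, 0, -0.005, 0, 0, 0, 0, 0, 0, -0.01, 0, 0, 0, 0, 0, 0, -0.015, 0, 0, 0, 0, 0, 0, -0.02, 0, 0, 0, 0, 0, 0, -0.025, 0, 0, 0, 0, 0, 0, -0.03, 0, 0, 0, 0, 0, 0, -0.03, 0, 0, 0, 0, 0, 0, -0.03, 0, 0, 0, 0, 0, 0, -0.03, 0, 0, 0, 0, 0, 0, -0.03, 0, 0, 0]}}

```text
t: 5.15
ee_pos: [0.4974, 0.1589, 0.1047]
orientation: [-0.0, 0.976, -0.218, 0.0]
force: [0.2, -0.2, -0.9]
width: -0.0
finger_force: 0.0
```

>>> {"api": "move_arm", "payload": {"commands": [0, 0, 0, -0.005, 0, 0, 0, 0, 0, 0, -0.01, 0, 0, 0, 0, 0, 0, -0.015, 0, 0, 0, 0, 0, 0, -0.02, 0, 0, 0, 0, 0, 0, -0.025, 0, 0, 0, 0, 0, 0, -0.025, 0, 0, 0, 0, 0, 0, -0.025, 0, 0, 0, 0, 0, 0, -0.025, 0, 0, 0, 0, 0, 0, -0.025, 0, 0, 0, 0, 0, 0, -0.025, 0, 0, 0]}}

```text
t: 5.98
ee_pos: [0.4974, 0.1589, 0.1017]
orientation: [-0.0, 0.976, -0.218, 0.0]
force: [-0.5, 0.8, -0.1]
width: -0.0002
finger_force: 0.0
```

>>> {"api": "move_arm", "payload": {"commands": [0, 0, 0, -0.005, 0, 0, 0, 0, 0, 0, -0.01, 0, 0, 0, 0, 0, 0, -0.015, 0, 0, 0, 0, 0, 0, -0.02, 0, 0, 0, 0, 0, 0, -0.025, 0, 0, 0, 0, 0, 0, -0.025, 0, 0, 0, 0, 0, 0, -0.025, 0, 0, 0, 0, 0, 0, -0.025, 0, 0, 0, 0, 0, 0, -0.025, 0, 0, 0, 0, 0, 0, -0.025, 0, 0, 0]}}

```text
t: 6.82
ee_pos: [0.4976, 0.1589, 0.0989]
orientation: [-0.0, 0.976, -0.218, 0.0]
force: [-1.1, -0.5, 4.2]
width: -0.0001
finger_force: 2.6
```

>>> {"api": "move_arm", "payload": {"commands": [0, 0, 0, 0.05, 0, 0, 0, 0, 0, 0, 0.15, 0, 0, 0, 0, 0, 0, 0.2, 0, 0, 0, 70, 0, 0, 0.2, 0, 0, 0, 70, 0, 0, 0.2, 0, 0, 0, 70, 0, 0, 0.2, 0, 0, 0, 70, 0, 0, 0.2, 0, 0, 0, 70, 0, 0, 0.2, 0, 0, 0, 70, 0, 0, 0.2, 0, 0, 0, 70, 0, 0, 0.2, 0, 0, 0]}}

```text
t: 7.65
ee_pos: [0.4973, 0.1588, 0.1225]
orientation: [0.0, 0.976, -0.218, -0.0]
force: [0.1, 1.0, 0.8]
width: 0.07
finger_force: 0.0
```

>>> {"api": "move_arm", "payload": {"commands": [70, 0, 0.005, -0.05, 0, 0, 0, 70, 0, 0.005, -0.1, 0, 0, 0, 70, 0, 0.005, -0.15, 0, 0, 0, 70, 0, 0.005, -0.2, 0, 0, 0, 70, 0, 0.005, -0.25, 0, 0, 0, 70, 0, 0.005, -0.3, 0, 0, 0, 70, 0, 0.005, -0.35, 0, 0, 0, 70, 0, 0.005, -0.4, 0, 0, 0, 70, 0, 0.005, -0.41, 0, 0, 0, 70, 0, 0.005, -0.41, 0, 0, 0]}}

```text
t: 8.48
ee_pos: [0.4971, 0.1593, 0.0729]
orientation: [0.0, 0.976, -0.218, -0.0]
force: [0.3, 0.7, 0.3]
width: 0.07
finger_force: 0.0
```

>>> {"api": "move_arm", "payload": {"commands": [20, 0, 0, 0, 0, 0, 0, 20, 0, 0, 0, 0, 0, 0, 20, 0, 0, 0, 0, 0, 0, 20, 0, 0, 0, 0, 0, 0, 20, 0, 0, 0, 0, 0, 0, 20, 0, 0, 0, 0, 0, 0, 20, 0, 0, 0, 0, 0, 0, 20, 0, 0, 0, 0, 0, 0, 20, 0, 0, 0, 0, 0, 0, 20, 0, 0, 0, 0, 0, 0], "grip_force": 40}}

```text
t: 9.32
ee_pos: [0.4974, 0.1591, 0.0736]
orientation: [0.0, 0.976, -0.218, 0.0]
force: [-1.5, -5.5, 5.0]
width: 0.0345
finger_force: 40.1
```

```bash
python3 - <<'E'
from h import *
im=snapshot('wrist');o=get_obs();print({k:o[k] for k in('t','ee_pos','orientation','force','moment','width','finger_force')})
cv2.imwrite('pics/w2.png',im)
E
```

```text
{'t': 9.3667, 'ee_pos': array([0.49736741, 0.15916022, 0.07352002]), 'orientation': array([ 2.91202005e-04,  9.76028075e-01, -2.17644462e-01, -2.56736931e-06]), 'force': array([-1.07387004, -5.94957521,  4.18055908]), 'moment': array([-1.70042385,  0.44263794,  0.02128924]), 'width': 0.03476323705524553, 'finger_force': 40.10471820831299}
```

View pics/w2.png

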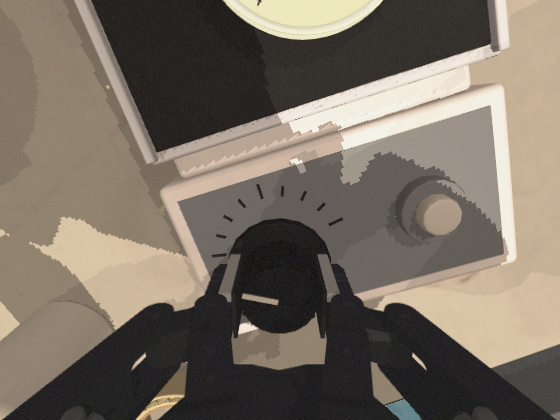

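Gripped on the dial (pads either side at (235,285), (325,285)); a slight lateral load, which I relieve while pressing.

>>> {"api": "move_arm", "payload": {"commands": [20, 0, -0.004, -0.003, 0, 0, 0, 20, -0.001, -0.006, -0.007, 0, 0, 0, 20, -0.002, -0.008, -0.01, 0, 0, 0, 20, -0.002, -0.008, -0.014, 0, 0, 0, 20, -0.002, -0.008, -0.018, 0, 0, 0, 20, -0.002, -0.008, -0.022, 0, 0, 0, 20, -0.002, -0.008, -0.025, 0, 0, 0, 20, -0.002, -0.008, -0.025, 0, 0, 0, 20, -0.002, -0.008, -0.025, 0, 0, 0, 20, -0.002, -0.008, -0.025, 0, 0, 0]}}

```text
t: 10.2
ee_pos: [0.4974, 0.1591, 0.0706]
orientation: [-0.001, 0.976, -0.218, 0.0]
force: [-1.1, -1.9, 5.8]
width: 0.0349
finger_force: 40.1
```

>>> {"api": "move_arm", "payload": {"commands": [20, 0, -0.001, -0.002, 0, 0, 0, 20, 0, -0.002, -0.004, 0, 0, 0, 20, 0, -0.003, -0.006, 0, 0, 0, 20, 0, -0.003, -0.008, 0, 0, 0, 20, 0, -0.003, -0.01, 0, 0, 0, 20, 0, -0.003, -0.01, 0, 0, 0, 20, 0, -0.003, -0.01, 0, 0, 0, 20, 0, -0.003, -0.01, 0, 0, 0, 20, 0, -0.003, -0.01, 0, 0, 0, 20, 0, -0.003, -0.01, 0, 0, 0]}}

```text
t: 11.03
ee_pos: [0.4974, 0.159, 0.0695]
orientation: [-0.001, 0.976, -0.218, 0.0]
force: [-2.7, -0.7, 6.0]
width: 0.0348
finger_force: 40.2
```

>>> {"api": "move_arm", "payload": {"commands": [20, 0, 0, -0.002, 0, 0, 0, 20, 0, 0, -0.004, 0, 0, 0, 20, 0, 0, -0.006, 0, 0, 0, 20, 0, 0, -0.008, 0, 0, 0, 20, 0, 0, -0.008, 0, 0, 0, 20, 0, 0, -0.008, 0, 0, 0, 20, 0, 0, -0.008, 0, 0, 0, 20, 0, 0, -0.008, 0, 0, 0, 20, 0, 0, -0.008, 0, 0, 0, 20, 0, 0, -0.008, 0, 0, 0]}}

```text
t: 11.87
ee_pos: [0.4974, 0.159, 0.0687]
orientation: [-0.001, 0.976, -0.218, 0.0]
force: [-2.9, -1.4, 6.8]
width: 0.0349
finger_force: 40.3
```

>>> {"api": "move_arm", "payload": {"commands": [20, 0, 0, -0.002, 0, 0, 0, 20, -0.002, 0, -0.004, 0, 0, 0, 20, -0.003, 0, -0.006, 0, 0, 0, 20, -0.003, 0, -0.008, 0, 0, 0, 20, -0.003, 0, -0.008, 0, 0, 0, 20, -0.003, 0, -0.008, 0, 0, 0, 20, -0.003, 0, -0.008, 0, 0, 0, 20, -0.003, 0, -0.008, 0, 0, 0, 20, -0.003, 0, -0.008, 0, 0, 0, 20, -0.003, 0, -0.008, 0, 0, 0]}}

```text
t: 12.7
ee_pos: [0.4974, 0.159, 0.0679]
orientation: [-0.001, 0.976, -0.218, 0.001]
force: [-1.8, -1.9, 6.0]
width: 0.0352
finger_force: 40.3
```

>>> {"api": "move_arm", "payload": {"commands": [20, 0, 0, -0.002, 0, 0, 0, 20, 0, 0, -0.004, 0, 0, 0, 20, 0, 0, -0.006, 0, 0, 0, 20, 0, 0, -0.008, 0, 0, 0, 20, 0, 0, -0.008, 0, 0, 0, 20, 0, 0, -0.008, 0, 0, 0, 20, 0, 0, -0.008, 0, 0, 0, 20, 0, 0, -0.008, 0, 0, 0, 20, 0, 0, -0.008, 0, 0, 0, 20, 0, 0, -0.008, 0, 0, 0]}}

```text
t: 13.53
ee_pos: [0.4974, 0.159, 0.067]
orientation: [-0.001, 0.976, -0.217, 0.001]
force: [-1.2, -2.6, 7.2]
width: 0.0349
finger_force: 40.3
```

>>> {"api": "move_arm", "payload": {"commands": [20, 0, -0.001, -0.002, 0, 0, 0, 20, 0, -0.002, -0.004, 0, 0, 0, 20, 0, -0.003, -0.006, 0, 0, 0, 20, 0, -0.003, -0.008, 0, 0, 0, 20, 0, -0.003, -0.008, 0, 0, 0, 20, 0, -0.003, -0.008, 0, 0, 0, 20, 0, -0.003, -0.008, 0, 0, 0, 20, 0, -0.003, -0.008, 0, 0, 0, 20, 0, -0.003, -0.008, 0, 0, 0, 20, 0, -0.003, -0.008, 0, 0, 0]}}

```text
t: 14.37
ee_pos: [0.4975, 0.159, 0.0665]
orientation: [-0.001, 0.976, -0.217, 0.001]
force: [-3.6, -0.1, 10.1]
width: 0.0349
finger_force: 40.6
```

>>> {"api": "move_arm", "payload": {"commands": [20, 0, 0, -0.002, 0, 0, 0, 20, 0, 0, -0.004, 0, 0, 0, 20, 0, 0, -0.006, 0, 0, 0, 20, 0, 0, -0.008, 0, 0, 0, 20, 0, 0, -0.008, 0, 0, 0, 20, 0, 0, -0.008, 0, 0, 0, 20, 0, 0, -0.008, 0, 0, 0, 20, 0, 0, -0.008, 0, 0, 0, 20, 0, 0, -0.008, 0, 0, 0, 20, 0, 0, -0.008, 0, 0, 0]}}

```text
t: 15.2
ee_pos: [0.4975, 0.159, 0.0661]
orientation: [-0.001, 0.976, -0.217, 0.001]
force: [-4.4, -1.1, 14.2]
width: 0.035
finger_force: 41.0
```

>>> {"api": "move_arm", "payload": {"commands": [20, -0.003, 0, 0.003, 0, 0, 0, 20, -0.003, 0, 0.003, 0, 0, 0.008, 20, -0.003, 0, 0.003, 0, 0, 0.016, 20, -0.003, 0, 0.003, 0, 0, 0.024, 20, -0.003, 0, 0.003, 0, 0, 0.032, 20, -0.003, 0, 0.003, 0, 0, 0.04, 20, -0.003, 0, 0.003, 0, 0, 0.048, 20, -0.003, 0, 0.003, 0, 0, 0.054, 20, -0.003, 0, 0.003, 0, 0, 0.054, 20, -0.003, 0, 0.003, 0, 0, 0.054]}}

```text
t: 16.03
ee_pos: [0.4976, 0.1594, 0.0664]
orientation: [-0.002, 0.999, -0.049, 0.002]
force: [-2.8, -0.2, 11.1]
width: 0.0353
finger_force: 41.1
```

```bash
cat >s.py <<'E'
from h import *
o=get_obs();q=o['orientation'];M=R.from_quat(np.r_[q[1:],q[0]]).as_matrix()
print(o['t'],'yaw of -y',np.degrees(np.arctan2(-M[1,1],-M[0,1])),o['ee_pos'],o['force'],o['moment'],o['width'],o['finger_force'])
E
python3 s.py
```

```text
16.0333 yaw of -y 84.34669279715669 [0.49758925 0.15942593 0.06638961] [-2.78758852 -0.18034788 11.11294105] [-1.00494449e-01  1.24271988e+00  5.33405293e-04] 0.0353233629765999 41.087061166763306
```

>>> {"api": "move_arm", "payload": {"commands": [20, 0, 0, 0, 0, 0, 0.003, 20, 0, 0, 0, 0, 0, 0.006, 20, 0, 0, 0, 0, 0, 0.009, 20, 0, 0, 0, 0, 0, 0.012, 20, 0, 0, 0, 0, 0, 0.012, 20, 0, 0, 0, 0, 0, 0.012, 20, 0, 0, 0, 0, 0, 0.012, 20, 0, 0, 0, 0, 0, 0.012, 20, 0, 0, 0, 0, 0, 0.012, 20, 0, 0, 0, 0, 0, 0.012]}}

```text
t: 16.87
ee_pos: [0.4976, 0.1595, 0.0663]
orientation: [-0.002, 1.0, -0.012, 0.002]
force: [-3.8, 1.0, 11.5]
width: 0.0348
finger_force: 41.1
```

```bash
python3 s.py; python3 - <<'E'
from h import *
a=snapshot('wrist')[150:350,180:380]
cv2.imwrite('pics/c2.png',cv2.resize(cv2.convertScaleAbs(a,alpha=2,beta=10),None,fx=2.9,fy=2.9,interpolation=2))
E
```

```text
16.8667 yaw of -y 88.59678432551503 [0.49758466 0.15949352 0.06634172] [-3.82496836  1.00443115 11.52234713] [ 0.06157837  1.28877444 -0.460601  ] 0.03479043096386111 41.10803782939911
```

View pics/c2.png

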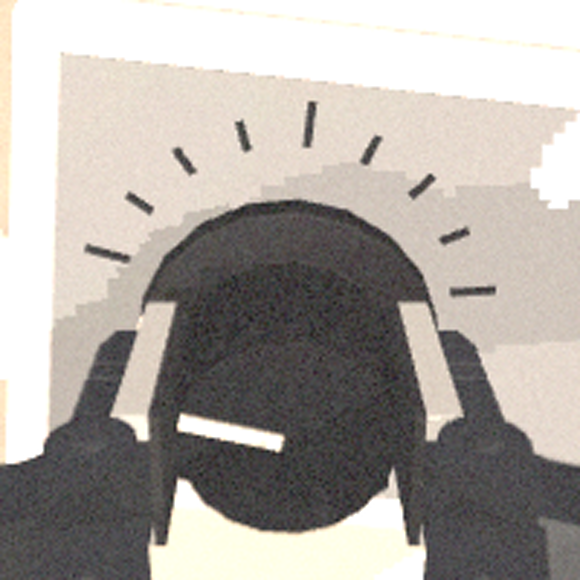

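Torque of −0.46 N·m and pointer in line with the first tick: at the end stop. Now clockwise, still held at about 11.5 N.

>>> {"api": "move_arm", "payload": {"commands": [20, 0, 0, 0, 0, 0, -0.008, 20, 0, 0, -0.001, 0, 0, -0.022, 20, 0, 0, -0.001, 0, 0, -0.036, 20, 0, 0, -0.001, 0, 0, -0.05, 20, 0, 0, -0.001, 0, 0, -0.064, 20, 0, 0, -0.001, 0, 0, -0.078, 20, 0, 0, -0.001, 0, 0, -0.092, 20, 0, 0, -0.001, 0, 0, -0.106, 20, 0, 0, -0.001, 0, 0, -0.114, 20, 0, 0, -0.001, 0, 0, -0.114]}}

```text
t: 17.75
ee_pos: [0.4973, 0.1587, 0.0662]
orientation: [-0.001, 0.932, -0.363, 0.001]
force: [-3.9, -1.1, 13.2]
width: 0.0351
finger_force: 41.1
```

```bash
python3 s.py
```

```text
17.75 yaw of -y 47.43977626920893 [0.49725398 0.15869346 0.06624851] [-3.94797228 -1.11220779 13.16093044] [-0.58213194  1.46974585 -0.08495918] 0.03512970385239922 41.1368054151535
```

>>> {"api": "move_arm", "payload": {"commands": [20, 0, 0, 0.001, 0, 0, -0.008, 20, 0, 0, 0.001, 0, 0, -0.022, 20, 0, 0, 0.001, 0, 0, -0.036, 20, 0, 0, 0.001, 0, 0, -0.05, 20, 0, 0, 0.001, 0, 0, -0.064, 20, 0, 0, 0.001, 0, 0, -0.078, 20, 0, 0, 0.001, 0, 0, -0.092, 20, 0, 0, 0.001, 0, 0, -0.106, 20, 0, 0, 0.001, 0, 0, -0.112, 20, 0, 0, 0.001, 0, 0, -0.112]}}

```text
t: 18.58
ee_pos: [0.4965, 0.1582, 0.0661]
orientation: [-0.001, 0.75, -0.662, 0.0]
force: [-5.6, -2.8, 15.3]
width: 0.035
finger_force: 41.3
```

```bash
python3 s.py; python3 - <<'E'
from h import *
a=snapshot('wrist')[120:350,150:420]
cv2.imwrite('pics/c3.png',cv2.resize(cv2.convertScaleAbs(a,alpha=2,beta=10),None,fx=2.5,fy=2.5,interpolation=2))
E
```

```text
18.5833 yaw of -y 7.14281620724756 [0.49647208 0.15823778 0.06612048] [-5.63306033 -2.83314505 15.26672146] [-1.00777991  2.24365614 -0.0690829 ] 0.03501229576905461 41.25639259815216
```

View pics/c3.png

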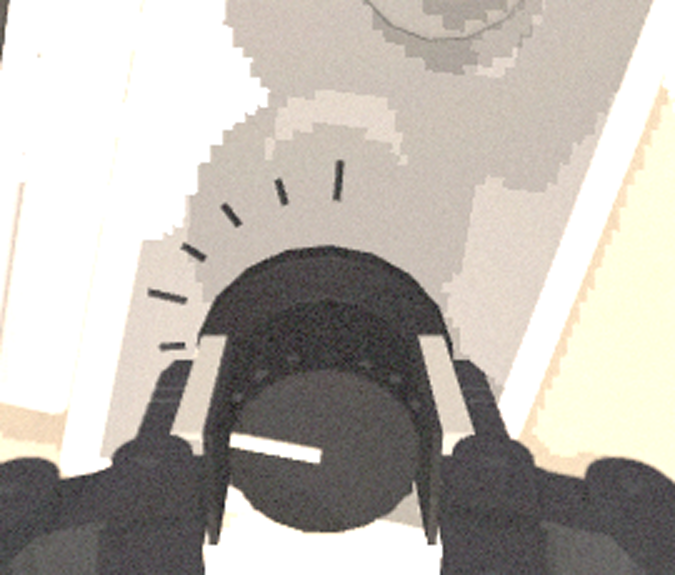

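Pointer lines up with the long middle tick at (165,295), click 4. Force crept to 15 N, so I ease off, letting the dial rise and lock before releasing.

>>> {"api": "move_arm", "payload": {"commands": [20, 0, 0, 0.006, 0, 0, 0, 20, 0, 0, 0.014, 0, 0, 0, 20, 0, 0, 0.025, 0, 0, 0, 20, 0, 0, 0.035, 0, 0, 0, 20, 0, 0, 0.045, 0, 0, 0, 20, 0, 0, 0.055, 0, 0, 0, 20, 0, 0, 0.06, 0, 0, 0, 20, 0, 0, 0.06, 0, 0, 0, 20, 0, 0, 0.06, 0, 0, 0, 20, 0, 0, 0.06, 0, 0, 0]}}

```text
t: 19.47
ee_pos: [0.4964, 0.1582, 0.0723]
orientation: [-0.0, 0.75, -0.661, -0.0]
force: [-3.9, -0.8, 5.7]
width: 0.0349
finger_force: 40.5
```

>>> {"api": "move_arm", "payload": {"commands": [70, 0, 0, 0, 0, 0, 0, 70, 0, 0, 0, 0, 0, 0, 70, 0, 0, 0, 0, 0, 0, 70, 0, 0, 0, 0, 0, 0, 70, 0, 0, 0.05, 0, 0, 0, 70, 0, 0, 0.2, 0, 0, 0, 70, 0, 0, 0.4, 0, 0, 0, 70, 0, 0, 0.6, 0, 0, 0, 70, 0, 0, 0.75, 0, 0, 0, 70, 0, 0, 0.75, 0, 0, 0]}}

```text
t: 20.3
ee_pos: [0.4988, 0.1587, 0.1668]
orientation: [-0.004, 0.751, -0.661, 0.002]
force: [-0.0, -0.4, 0.6]
width: 0.0701
finger_force: 0.0
```

```bash
python3 s.py; python3 - <<'E'
from h import *
o=get_obs();c=cam('wrist',o);a=snapshot('wrist')
print(proj(c,[[.4853,.0702,.062],[.497,.160,.1]]))
cv2.imwrite('pics/w3.png',a)
E
```

```text
20.3 yaw of -y 7.291545428911306 [0.49877944 0.15868664 0.16675502] [-0.04205382 -0.36535236  0.62189004] [ 0.01130971 -0.11127865  0.03515174] 0.07014654702299762 0.0
[[313.1  97.1]
 [282.5 223.1]]
```

View pics/w3.png

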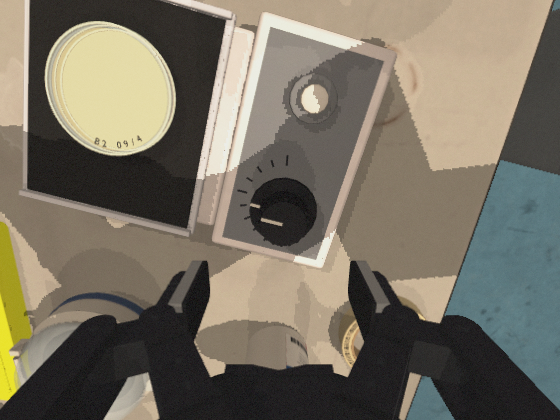

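Pointer points straight back to the middle tick; key at (314,98), as predicted. Over to the key with shut fingers.

>>> {"api": "move_arm", "payload": {"commands": [0, -0.015, -0.1, 0, 0, 0, 0, 0, -0.03, -0.25, 0, 0, 0, 0, 0, -0.06, -0.4, 0, 0, 0, 0, 0, -0.08, -0.55, 0, 0, 0, 0, 0, -0.09, -0.67, 0, 0, 0, 0, 0, -0.1, -0.735, -0.1, 0, 0, 0, 0, -0.1, -0.735, -0.3, 0, 0, 0, 0, -0.1, -0.735, -0.45, 0, 0, 0, 0, -0.1, -0.735, -0.5, 0, 0, 0, 0, -0.1, -0.735, -0.5, 0, 0, 0]}}

```text
t: 21.18
ee_pos: [0.4827, 0.0685, 0.0999]
orientation: [0.002, 0.75, -0.661, -0.001]
force: [0.4, 0.7, 0.8]
width: 0.0001
finger_force: 0.0
```

```bash
python3 s.py
```

```text
21.1833 yaw of -y 7.229932147478759 [0.48266012 0.0685158  0.09993021] [0.41578273 0.73662535 0.83055728] [ 0.00051307  0.0284274  -0.02788294] 0.0001423753471336189 0.0
```

>>> {"api": "move_arm", "payload": {"commands": [0, 0.015, 0.01, -0.03, 0, 0, 0, 0, 0.015, 0.01, -0.08, 0, 0, 0, 0, 0.015, 0.01, -0.13, 0, 0, 0, 0, 0.015, 0.01, -0.18, 0, 0, 0, 0, 0.015, 0.01, -0.22, 0, 0, 0, 0, 0.015, 0.01, -0.25, 0, 0, 0, 0, 0.015, 0.01, -0.27, 0, 0, 0, 0, 0.015, 0.01, -0.27, 0, 0, 0, 0, 0.015, 0.01, -0.27, 0, 0, 0, 0, 0.015, 0.01, -0.27, 0, 0, 0]}}

```text
t: 22.02
ee_pos: [0.4865, 0.0709, 0.0699]
orientation: [-0.0, 0.75, -0.661, 0.0]
force: [-0.5, -0.8, 0.1]
width: 0.0001
finger_force: 0.0
```

>>> {"api": "move_arm", "payload": {"commands": [0, -0.007, -0.004, -0.02, 0, 0, 0, 0, -0.007, -0.004, -0.04, 0, 0, 0, 0, -0.007, -0.004, -0.055, 0, 0, 0, 0, -0.007, -0.004, -0.065, 0, 0, 0, 0, -0.007, -0.004, -0.075, 0, 0, 0, 0, -0.007, -0.004, -0.08, 0, 0, 0, 0, -0.007, -0.004, -0.085, 0, 0, 0, 0, -0.007, -0.004, -0.09, 0, 0, 0, 0, -0.007, -0.004, -0.09, 0, 0, 0, 0, -0.007, -0.004, -0.09, 0, 0, 0]}}

```text
t: 22.85
ee_pos: [0.4858, 0.0704, 0.0609]
orientation: [-0.001, 0.751, -0.661, 0.001]
force: [-7.6, 0.5, 18.0]
width: -0.0002
finger_force: 9.1
```

```bash
python3 s.py; python3 - <<'E'
from h import *
a=snapshot('wrist');b=snapshot('scene')[150:290,170:340]
a=a[60:330,130:430];b=cv2.resize(b,None,fx=2.35,fy=2.35,interpolation=2);a=cv2.resize(cv2.convertScaleAbs(a,alpha=1.8,beta=10),None,fx=1.3,fy=1.3)
h=max(a.shape[0],b.shape[0]);p=lambda i:cv2.copyMakeBorder(i,0,h-i.shape[0],0,0,0)
cv2.imwrite('pics/k1.png',cv2.hconcat([p(a),p(b)]))
E
```

```text
22.85 yaw of -y 7.303483953464274 [0.48576871 0.07040578 0.06087796] [-7.62906317  0.50227017 17.98393682] [ 0.25120861  2.58877037 -0.06559687] -0.00019292103200495915 9.055015198518959
```

View pics/k1.png

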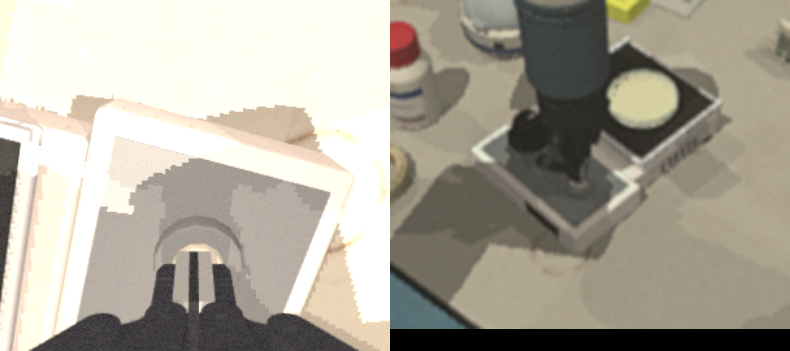

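Tips sit over the key, but 18 N at z=0.061 is more than the key spring. A bit further will show whether it has bottomed.

>>> {"api": "move_arm", "payload": {"commands": [0, 0, 0, -0.002, 0, 0, 0, 0, 0, 0, -0.004, 0, 0, 0, 0, 0, 0, -0.006, 0, 0, 0, 0, 0, 0, -0.008, 0, 0, 0, 0, 0, 0, -0.008, 0, 0, 0, 0, 0, 0, -0.008, 0, 0, 0, 0, 0, 0, -0.008, 0, 0, 0, 0, 0, 0, -0.008, 0, 0, 0, 0, 0, 0, -0.008, 0, 0, 0, 0, 0, 0, -0.008, 0, 0, 0]}}

```text
t: 23.78
ee_pos: [0.4858, 0.0704, 0.0608]
orientation: [-0.001, 0.751, -0.661, 0.001]
force: [-10.7, 0.5, 25.7]
width: -0.0003
finger_force: 12.4
```

```bash
python3 s.py
```

```text
23.7833 yaw of -y 7.319855543001076 [0.48584769 0.07039786 0.06076767] [-10.68510758   0.47995831  25.74847465] [0.33860621 3.60424327 0.00726437] -0.00029992354507785845 12.423767899163067
```

>>> {"api": "move_arm", "payload": {"commands": [0, 0, 0, 0.01, 0, 0, 0, 0, 0, 0, 0.02, 0, 0, 0, 0, 0, 0, 0.032, 0, 0, 0, 0, 0, 0, 0.032, 0, 0, 0, 0, 0, 0, 0.032, 0, 0, 0, 0, 0, 0, 0.032, 0, 0, 0, 0, 0, 0, 0.032, 0, 0, 0, 0, 0, 0, 0.032, 0, 0, 0, 0, 0, 0, 0.032, 0, 0, 0, 0, 0, 0, 0.032, 0, 0, 0]}}

```text
t: 24.62
ee_pos: [0.4856, 0.0704, 0.0618]
orientation: [-0.0, 0.751, -0.661, 0.0]
force: [-1.6, 1.1, 5.4]
width: 0.0003
finger_force: 2.6
```

>>> {"api": "move_arm", "payload": {"commands": [0, 0, 0, 0.005, 0, 0, 0, 0, 0, 0, 0.01, 0, 0, 0, 0, 0, 0, 0.01, 0, 0, 0, 0, 0, 0, 0.01, 0, 0, 0, 0, 0, 0, 0.01, 0, 0, 0, 0, 0, 0, 0.01, 0, 0, 0, 0, 0, 0, 0.01, 0, 0, 0, 0, 0, 0, 0.01, 0, 0, 0, 0, 0, 0, 0.01, 0, 0, 0, 0, 0, 0, 0.01, 0, 0, 0]}}

```text
t: 25.45
ee_pos: [0.4856, 0.0704, 0.063]
orientation: [-0.0, 0.75, -0.661, 0.0]
force: [-0.2, 0.5, 5.0]
width: -0.0001
finger_force: 2.1
```

>>> {"api": "move_arm", "payload": {"commands": [0, 0, 0, 0.005, 0, 0, 0, 0, 0, 0, 0.01, 0, 0, 0, 0, 0, 0, 0.01, 0, 0, 0, 0, 0, 0, 0.01, 0, 0, 0, 0, 0, 0, 0.01, 0, 0, 0, 0, 0, 0, 0.01, 0, 0, 0, 0, 0, 0, 0.01, 0, 0, 0, 0, 0, 0, 0.01, 0, 0, 0, 0, 0, 0, 0.01, 0, 0, 0, 0, 0, 0, 0.01, 0, 0, 0]}}

```text
t: 26.28
ee_pos: [0.4856, 0.0704, 0.0642]
orientation: [-0.0, 0.75, -0.661, 0.0]
force: [2.0, 1.4, 3.3]
width: 0.0004
finger_force: 1.6
```

The spring profile (5.4, 5.0, 3.3 N over the next 3 mm) shows the key was at its bottom and is following up. Lift clear.

>>> {"api": "move_arm", "payload": {"commands": [0, 0, 0, 0.03, 0, 0, 0, 0, 0, 0, 0.1, 0, 0, 0, 0, 0, 0, 0.25, 0, 0, 0, 0, 0, 0, 0.4, 0, 0, 0, 0, 0, 0, 0.55, 0, 0, 0, 0, 0, 0, 0.7, 0, 0, 0, 0, 0, 0, 0.8, 0, 0, 0, 0, 0, 0, 0.85, 0, 0, 0, 0, 0, 0, 0.85, 0, 0, 0, 0, 0, 0, 0.85, 0, 0, 0]}}

```text
t: 27.12
ee_pos: [0.4847, 0.0702, 0.1655]
orientation: [0.001, 0.75, -0.661, -0.001]
force: [-0.3, 0.1, -0.1]
width: -0.0005
finger_force: 0.0
```

```bash
python3 s.py; python3 -c "
from bench import *
print(finish_job())"
```

```text
27.1167 yaw of -y 7.242211365300196 [0.4846841  0.0702148  0.16554565] [-0.33048047  0.09228774 -0.09067256] [ 0.01814459  0.03671196 -0.03889256] -0.00047462742040889426 0.0
the job is handed in; nothing more can be done
None
```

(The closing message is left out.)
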